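# Return a used chocolate mould through the spring flap

## Robot

A 6-joint arm with a two-finger parallel gripper is mounted at the origin on the work surface. World frame = base frame: x ahead of the robot, y to its left, z up, the work surface at z = 0. Lengths are in m, angles in rad, forces in N, time in s.
With the tool pointing down it reaches from about 0.25 to 0.85 m from the base axis. Payload 12.5 kg.
Tool frame: the origin (TCP) lies at the very end of the fingers, on their centre line; the grasp point (between the pads) lies 19 mm behind it; z points along the fingers, y is the direction in which the jaws open and shut (so a half turn about z gives the same grasp; the last joint's range is limited). The gripper opens to 93 mm and grips with 3 to 60 N. Pads are 15 mm wide; open, the fingers measure 128 mm over their backs; the gripper's body (75 mm by 188 mm) begins 65 mm behind the grasp point.
Start: joints at [1.051, 0.351, 1.652, -0, 1.139, -0.085], TCP at [0.232, 0.499, 0.188] pointing down, gripper open.
Joint ranges: [-2.75, 2.75], [-0.79, 2.1], [0.01, 2.65], [-1.57, 4.71], [0.07, 3.14], [-2.87, 2.87]. Speed limits (rad/s): [2.22, 2.22, 2.79, 3.14, 3.14, 3.14].

## Interface

Orientations are given as a rotation vector (axis times angle).
In Python, from workcell import robot, jaws, eyes, workorder gives the robot as it stands. Calls block until the motion is done:
- robot.move_pose(position, orientation): joint-space move of the TCP to a pose.
- robot.move_straight(position, speed=0.15, orientation=None, guard=None): straight line of the TCP; orientation=None keeps the orientation; speed is the mean speed in m/s. With guard (N) it stops when the force on the tool has changed by that much, and returns True; else False.
- robot.move_joints(angles): joint-space move.
- jaws.let_go() and jaws.close(force=None): open the fingers fully, or close them until they stop; force is the grip in N (None keeps the last).
- robot.pause(seconds).
- robot.solve_ik(position, orientation): joint angles nearest the present ones, or None.
- robot.state(): the state.
- eyes.get_image(name): name is "scene" or "top"; returns the picture (480x640x3 uint8, blue, green, red); there is no depth.
- eyes.camera_info(name): a dict with "mtx" (3x3 intrinsics, pixels), "world_from_camera" (4x4, takes a point from camera to world coordinates). Camera axes: x right, y down, z forward; pixel columns grow to the right and rows downward; lengths in m; the calibration is good to about 2 mm. A picture is of the moment at which its call begins. camera_info takes no time and is no camera call.
A pose or a line that the arm cannot do raises robot.MotionError and nothing moves.
- workorder.hand_in(): hands the job in, once; it reports no verdict.
The state is a dict: "time_s": time; "joint_pos": joint angles; "dq": joint speeds; "effort": joint torques, N m; "eef_pos": TCP position; "orientation": TCP orientation; "ft_force": force on the tool from outside, world axes, zero at the start; "ft_torque": the same for the moment, N m; "finger_gap": finger opening in m.
Only numpy, scipy, OpenCV 4.12 (cv2) and the standard library are available. Lean on these libraries where they do the work, as an engineer would, in place of code of your own. Each camera call takes 0.05 s, during which the arm holds its last target. There are 200 camera calls.

## Task

Send the used chocolate mould through the self-closing flap into the wash tub behind it: push the flap open with one finger, and while that finger holds it open, push the mould along its channel with the other finger until it drops into the tub. Do not grip, lift or squash the mould, and do not let it touch the flap; leave the other things where they stand. Then draw back so that the flap swings fully shut, and end clear of everything.

Things in the scene. Friction and masses are not known exactly. Their poses are not given: they have to be found in the camera images.
- station: fixed mould-return station: stainless deck, low screen, white wash tub. Origin on the TABLE under the flap's plane, on the channel's centre line; x = pushing direction (mould, flap, tub), y left, z up; 'station' coordinates below are in this frame, mm. Deck: flat top z=60, x -190 to +15, y -175 to +135. Screen at x=0: panels up to z=100, y -175 to -90 and +42 to +135, posts to z=102
- channel (a point): point on the deck, middle of the channel, station (-100, 0, 60). Two rails 4 thick, 15 high, run along x from x=-180 to -15, inner faces at y=-31 and +31. To the right of the right rail (y below -35) the deck is empty up to the screen: a finger can stand there and push the flap near its hinge
- tub (a point): middle of the tub's floor, station (87, 0, 4). Open box directly behind the deck: x +17 to +157, y -75 to +75, walls 4 thick, rim at z=50, which is 10 lower than the deck
- hinge (a point): foot of the flap's upright hinge line on the deck, station (0, -85, 60). Shut, the flap reaches from here to y=+34, across the empty strip right of the channel and the channel's mouth; a white plastic gate 119 long, 5 thick, from z=63 to z=99
- flap (a joint): flap angle, rad: 0 shut, up to 1.5; it swings away from the robot (free end to station +x, then to -y). A spring shuts it: 0.07 N m at 0, 0.23 at 1.3 rad (2.4 N at 30 mm from the hinge to start). A finger pushing along +x at y=-55 makes it run ahead of a mould that follows in the channel; from 1.1 rad it is clear of the channel
- flap_tip (a point): middle of the flap's free end (119 mm from the hinge line, 81 mm above the table); its y axis points from the hinge to the free end
- mould_centre (a point): centre of the used mould: loose grey plastic block with three shallow cavities, 45 (x, along the channel) by 50 (y) by 25 high, about 90 g, flat on the deck in the channel, 80 to 115 mm before the flap, with 6 mm play each side. Once its centre is past the deck's edge (station x=+15) it tips into the tub
- nozzle: steel piping nozzle, a cone 28 wide and 38 high, standing loose on the deck left of the channel (station y about +80 to +105); origin at the centre of its foot. Leave alone
- jar: closed amber jar, 60 wide, 90 high, loose on the table beside the station; origin at the centre of its foot. Leave alone
- bowl: steel bowl, 100 wide, 50 high, loose on the table beside the station; origin at the centre of its foot. Leave alone
Things that resemble listed ones, but are neither listed nor needed, are in the scene too. Of the things shaped like the part that bears mould_centre, the grey one is meant.

How it is judged:
On the way, in this order (a step that is already met when the one before it is completed fails the run):
1. a finger has pushed the flap open (over 0.5 rad) while the mould's centre is still before it (value of joint flap above 0.5 rad and contact force between the fingers and flap above 0.2 N and x of mould_centre in the frame of station below 0 m), for 0.05 s.
2. the mould has gone into the tub while a finger still holds the flap open (value of joint flap above 0.5 rad and contact force between the fingers and flap above 0.2 N and x of mould_centre in the frame of station between 0.02 and 0.155 m and y of mould_centre in the frame of station between -0.073 and 0.073 m and z of mould_centre in the frame of station below 0.048 m), for 0.05 s.
At the end, for the whole second after the job is handed in: the mould rests inside the tub (centre between its walls and below its rim, either way up) and the flap is shut to within 0.08 rad (x of mould_centre in the frame of station between 0.02 and 0.155 m and y of mould_centre in the frame of station between -0.073 and 0.073 m and z of mould_centre in the frame of station below 0.048 m and value of joint flap below 0.08 rad and linear speed of mould below 0.02 m/s); the robot touches nothing.
It fails at once if the mould is lifted (centre more than 15 mm above its place on the deck) (height (world z) of mould_centre above 0.0875 m).
It fails at once if the mould is gripped or squashed (over 15 N) (contact force between the fingers and mould above 15 N).
It fails at once if the mould touches the flap (over 0.3 N) (contact force between mould and flap above 0.3 N).
It fails at once if the nozzle, jar or bowl is moved 20 mm or tipped (distance of any of nozzle, jar, bowl from where it was at the start of the episode above 0.02 m or angle between any of nozzle, jar, bowl's own z axis and vertical above 0.3 rad).
It also fails if it takes over 42 s, if anything falls off the work surface, if the arm or the gripper's body presses on something with over 40 N, if the wrist force passes 120 N, or if a joint passes its speed limit or range.

## Working session

There is one attempt and no reset: what is moved stays moved. The work goes in short steps, each a Python script; the robot and the scene stay as the last script left them, time stands still between calls to the robot, and variables do not carry over. Pictures are saved under pics/ and viewed, about 8 in all and at most 12, crops included, and the job is handed in when it is done.

```bash
ls; mkdir -p pics
python3 - <<'E'
from workcell import robot,eyes
import cv2,numpy as np
np.set_printoptions(precision=4,suppress=True)
for n in("scene","top"):
    cv2.imwrite(f"pics/{n}0.png",eyes.get_image(n)); c=eyes.camera_info(n); print(n,np.array(c["mtx"]),np.array(c["world_from_camera"]))
print(robot.state())
E
```

```text
pics
scene [[545.8615   0.     307.8503]
 [  0.     545.8615 240.5729]
 [  0.       0.       1.    ]] [[ 0.4404  0.5331 -0.7223  1.4225]
 [ 0.8975 -0.2824  0.3388 -0.3999]
 [-0.0234 -0.7975 -0.6029  0.7891]
 [ 0.      0.      0.      1.    ]]
top [[443.4483   0.     318.2632]
 [  0.     443.4483 235.7761]
 [  0.       0.       1.    ]] [[-0.0266 -0.9978  0.0614  0.5198]
 [-0.9996  0.027   0.0055  0.0012]
 [-0.0071 -0.0612 -0.9981  0.9886]
 [ 0.      0.      0.      1.    ]]
{'time_s': 0.1, 'joint_pos': array([ 1.0514,  0.3512,  1.6523, -0.    ,  1.1391, -0.0846]), 'dq': array([ 0.0006, -0.0017, -0.0021, -0.0013,  0.0022, -0.001 ]), 'effort': array([  0.0023, -49.8029, -28.5707,   0.0701,   0.0239,  -0.    ]), 'eef_pos': array([0.2315, 0.4986, 0.188 ]), 'orientation': array([-0.6775, -3.0674,  0.0015]), 'ft_force': array([0.2446, 0.1538, 0.3062]), 'ft_torque': array([ 0.0285, -0.0591, -0.0266]), 'finger_gap': 0.09274643991598437}
```

View pics/scene0.png

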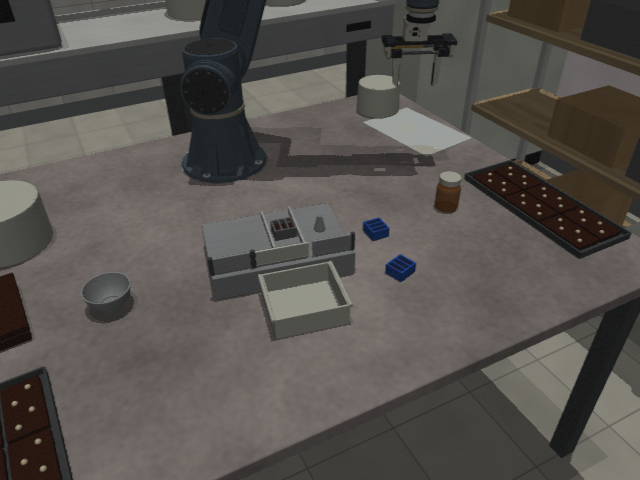

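View pics/top0.png

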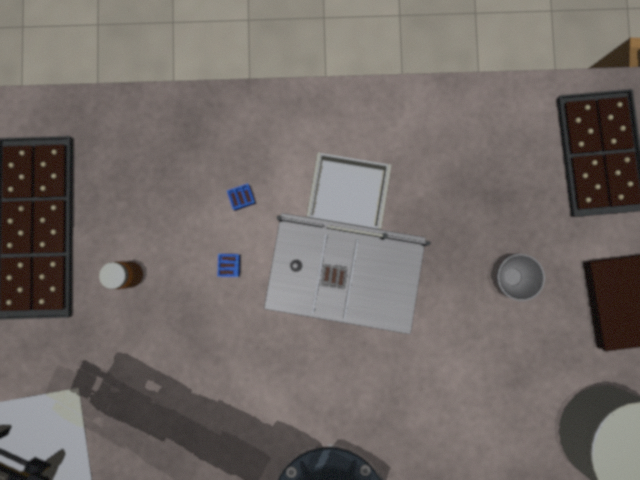

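The scene view shows the station at about (280,245), with the flap at (282,253) and the tub at (305,300). In the top view the deck corners are about (265,308), (410,332), (428,242) and (280,218).

Three things are mould-shaped: grey at top (334,276), blue at (242,197) and blue at (229,265). The grey one lying in the channel fits the description. I'll confirm it in an enlarged crop.

```bash
cat > h.py <<'E'
import numpy as np,cv2
from workcell import robot,jaws,eyes,workorder
np.set_printoptions(precision=4,suppress=True)
def cam(n):
    c=eyes.camera_info(n); return np.array(c["mtx"]),np.array(c["world_from_camera"])
def ray(n,px):
    K,T=cam(n); d=T[:3,:3]@np.linalg.solve(K,[px[0],px[1],1]); return T[:3,3],d/np.linalg.norm(d)
def onz(n,px,z):
    o,d=ray(n,px); return o+d*(z-o[2])/d[2]
def two(p,q):
    "p in scene, q in top -> point, miss distance"
    o,d=ray("scene",p);a,b=ray("top",q)
    s=np.linalg.lstsq(np.c_[d,-b],a-o,rcond=None)[0]; x,y=o+s[0]*d,a+s[1]*b
    return (x+y)/2,np.linalg.norm(x-y)
def proj(n,P):
    K,T=cam(n); c=np.linalg.inv(T)@np.append(P,1); u=K@c[:3]; return u[:2]/u[2]
E
python3 - <<'E'
from h import *
t=cv2.imread("pics/top0.png")[205:340,255:435];s=cv2.imread("pics/scene0.png")[195:340,195:365]
cv2.imwrite("pics/topc.png",cv2.resize(t,None,fx=4.4,fy=4.4,interpolation=cv2.INTER_CUBIC))
cv2.imwrite("pics/scec.png",cv2.resize(s,None,fx=4,fy=4,interpolation=cv2.INTER_CUBIC))
E
```

```text
(no output)
```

View pics/topc.png

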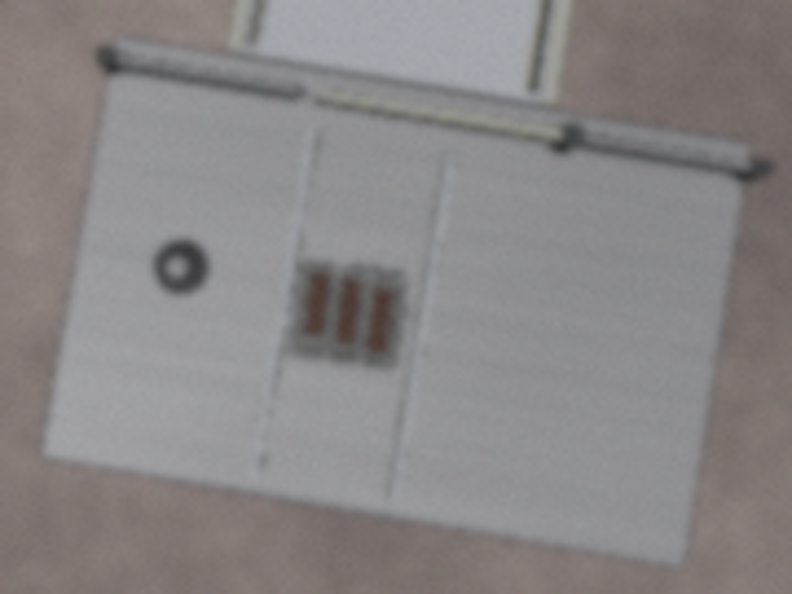

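View pics/scec.png

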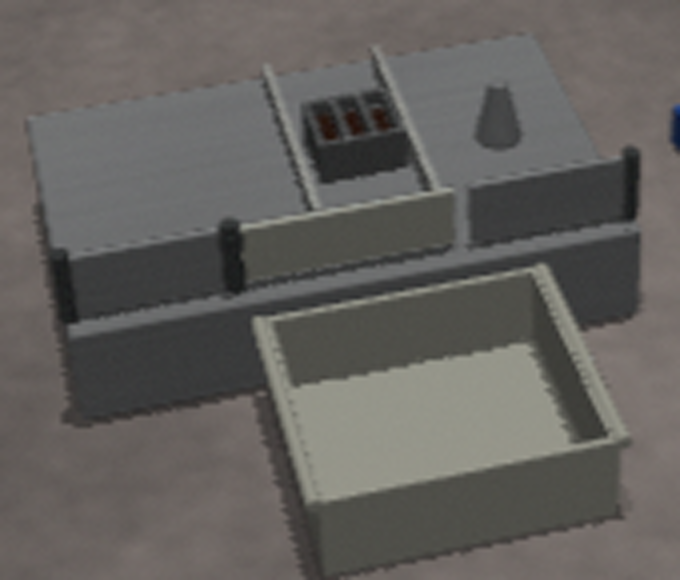

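Confirmed: the grey mould lies between the two rails, at crop pixel (348,315). The flap is shut, from the hinge post at (568,135) to (312,98), and the nozzle is left of the channel at (180,265). Next I fit the station frame.

Run:
```python
from h import *
T=lambda u,v:((u+.5)/4.4-.5+255,(v+.5)/4.4-.5+205)
S=lambda u,v:((u+.5)/4-.5+195,(v+.5)/4-.5+195)
# station xy(mm), z, top crop, scene crop
D={'nr':((-190,-175,60),(683,562),(28,118)),'nl':((-190,135,60),(45,457),(535,35)),
'post_h':((0,-85,102),(568,133),(230,222)),'post_l':((0,135,102),(110,57),(630,150)),'post_r':((0,-175,102),(757,167),(60,252)),
'railLnear':((-180,33,75),(263,465),(376,48)),'railRnear':((-180,-33,75),(392,497),(268,68)),
'railLfar':((-15,33,75),(316,130),(436,188)),'railRfar':((-15,-33,75),(447,155),(316,208))}
A=[];B=[]
for k,(st,t,s) in D.items():
    p,m=two(S(*s),T(*t)); pt=onz("top",T(*t),st[2]/1e3); ps=onz("scene",S(*s),st[2]/1e3)
    print(k,p,"miss%.4f"%m,"top",pt[:2],"scene",ps[:2]); 
    A.append(st[:2]);B.append((pt+ps)[:2]/2)
A=np.array(A)/1e3;B=np.array(B)
a,b=A-A.mean(0),B-B.mean(0); H=a.T@b; yaw=np.arctan2(H[0,1]-H[1,0],H[0,0]+H[1,1])
R=np.array([[np.cos(yaw),-np.sin(yaw)],[np.sin(yaw),np.cos(yaw)]]);o=B.mean(0)-R@A.mean(0)
print("yaw",yaw,"o",o,"res mm\n",1e3*((B-o)@R-A))
for n,c,f in(("top",[(300,262),(405,270),(395,367),(293,355)],T),("scene",[(320,145),(405,130),(383,90),(303,103)],S)):
    q=np.array([onz(n,f(*x),.085)[:2] for x in c]); print(n,"mould st",1e3*(q-o)@R,1e3*(q.mean(0)-o)@R)
print("jar",onz("top",(115,275),.09),"bowl",onz("top",(520,277),.05), "nozzle st",1e3*(onz("top",T(180,266),.038+.06)[:2]-o)@R)
np.savez("st.npz",o=o,yaw=yaw)
```

```text
nr [ 0.371  -0.179   0.0561] miss0.0012 top [ 0.3718 -0.1777] scene [ 0.3762 -0.1807]
nl [0.4285 0.1233 0.0536] miss0.0027 top [0.4285 0.1213] scene [0.4376 0.1201]
post_h [ 0.5723 -0.1267  0.0993] miss0.0029 top [ 0.5727 -0.125 ] scene [ 0.5748 -0.129 ]
post_l [0.6136 0.0835 0.0997] miss0.0014 top [0.6131 0.0827] scene [0.6165 0.0826]
post_r [ 0.5545 -0.2122  0.0989] miss0.0028 top [ 0.5549 -0.2101] scene [ 0.5575 -0.2142]
railLnear [0.4241 0.0193 0.0742] miss0.0025 top [0.4237 0.0181] scene [0.4258 0.0199]
railRnear [ 0.4067 -0.0417  0.0689] miss0.0002 top [ 0.4075 -0.0413] scene [ 0.4152 -0.0448]
railLfar [ 0.5777 -0.012   0.0843] miss0.0030 top [ 0.5789 -0.0108] scene [ 0.5659 -0.0083]
railRfar [ 0.5638 -0.0741  0.0837] miss0.0064 top [ 0.5655 -0.0718] scene [ 0.5518 -0.0729]
yaw -0.1928756151163882 o [ 0.5896 -0.0452] res mm
 [[  4.1106   2.1527]
 [  4.5869  -2.2205]
 [  0.132    1.6843]
 [  0.2386  -4.7335]
 [ -0.7459   4.7103]
 [  5.9262  -1.5847]
 [  4.6252   0.94  ]
 [ -8.6971  -1.3263]
 [-10.1765   0.3778]]
top mould st [[ -79.2812   28.9503]
 [ -74.8905  -19.4797]
 [-119.6292  -22.1445]
 [-121.9969   25.0786]] [-98.9495   3.1012]
scene mould st [[ -73.7315  -22.531 ]
 [ -73.8055   25.6296]
 [-115.2497   23.1412]
 [-115.9449  -23.137 ]] [-94.6829   0.7757]
jar [0.5066 0.4198 0.09  ] bowl [ 0.4793 -0.4153  0.05  ] nozzle st [-90.0987  82.6138]
```

Twice in the scene view I picked the far rail ends where the flap hides them, so I drop those two and refit. Heights from the two views come out 1–6 mm low (deck 54–56, posts 99), which is near the calibration tolerance.

Plan: keep the jaws fully open, which puts the finger centres about 110 mm apart. Turn the jaws so that the flap finger, at y=-55, leads the mould finger, at y=0, by about 96 mm.

```bash
cat >> h.py <<'E'
from scipy.spatial.transform import Rotation as Ro
def fit(A,B):
    a,b=A-A.mean(0),B-B.mean(0); H=a.T@b; y=np.arctan2(H[0,1]-H[1,0],H[0,0]+H[1,1])
    R=Ro.from_euler('z',y).as_matrix()[:2,:2]; return y,B.mean(0)-R@A.mean(0),R
AL=np.arcsin(55/110.5); LEAD=.1105*np.cos(AL)
def st():
    f=np.load("st.npz"); return float(f["yaw"]),f["o"]
def ori(k=0):
    w=st()[0]-AL+k*np.pi; y=np.array([np.cos(w),np.sin(w),0]); z=np.array([0,0,-1.])
    return Ro.from_matrix(np.c_[np.cross(y,z),y,z]).as_rotvec()
def tcp(xm,z,ym=0.):
    "TCP for the mould finger's centre at station (xm,ym), m"
    y,o=st(); p=o+Ro.from_euler('z',y).as_matrix()[:2,:2]@[xm+LEAD/2,ym-.0275]; return np.append(p,z)
E
python3 - <<'E'
from h import *
T=lambda u,v:((u+.5)/4.4-.5+255,(v+.5)/4.4-.5+205)
S=lambda u,v:((u+.5)/4-.5+195,(v+.5)/4-.5+195)
D=[((-190,-175,60),(683,562),(28,118)),((-190,135,60),(45,457),(535,35)),((0,-85,102),(568,133),(230,222)),((0,135,102),(110,57),(630,150)),((0,-175,102),(757,167),(60,252)),((-180,33,75),(263,465),(376,48)),((-180,-33,75),(392,497),(268,68))]
E2=[((-15,33,75),(316,130)),((-15,-33,75),(447,155))]
A=np.array([d[0][:2] for d in D])/1e3
top=np.array([onz("top",T(*d[1]),d[0][2]/1e3)[:2] for d in D]);sc=np.array([onz("scene",S(*d[2]),d[0][2]/1e3)[:2] for d in D])
At=np.r_[A,[[-.015,.033],[-.015,-.033]]];tt=np.r_[top,[onz("top",T(*e[1]),.075)[:2] for e in E2]]
for n,a,b in(("top",At,tt),("scene",A,sc),("both",np.r_[At,A],np.r_[tt,sc])):
    y,o,R=fit(a,b); print(n,y,o); 
    if n!="both": print(1e3*((b-o)@R-a))
np.savez("st.npz",o=o,yaw=y)
for k in(0,1): print(k,[robot.solve_ik(tcp(x,.067),ori(k)) for x in(-.148,.008)])
E
```

```text
top -0.19112756521193003 [ 0.5893 -0.0443]
[[ 1.838   2.7334]
 [ 0.694  -2.956 ]
 [-1.0336  2.6596]
 [-0.8071 -5.8124]
 [-2.312   5.6905]
 [ 5.5472 -3.1495]
 [ 0.8762  1.4281]
 [-1.6229 -2.0663]
 [-3.1799  1.4725]]
scene -0.19848370550578992 [ 0.5945 -0.0472]
[[ 2.2586  1.0686]
 [ 3.1657 -1.9762]
 [-3.1706  0.915 ]
 [-4.0233 -3.4501]
 [-3.3122  3.9361]
 [ 1.3764 -0.4927]
 [ 3.7054 -0.0006]]
both -0.19403705492587892 [ 0.5916 -0.0455]
0 [array([-0.2034,  0.4174,  1.9076, -0.    ,  0.8166,  0.5116]), array([-0.2011,  0.6571,  1.4815, -0.    ,  1.0029,  0.5139])]
1 [array([-0.2034,  0.4174,  1.9076, -0.    ,  0.8166, -2.63  ]), array([-0.2011,  0.6571,  1.4815, -0.    ,  1.0029, -2.6277])]
```

Run:
```python
from h import *
p=robot.state()["eef_pos"]; robot.move_straight([p[0],p[1],.24])
robot.move_pose(tcp(-.147,.2),ori())
robot.move_straight(tcp(-.147,.11),.12)
print(robot.move_straight(tcp(-.147,.067),.05,guard=4))
s=robot.state();print(s["time_s"],s["eef_pos"],tcp(-.147,.067),s["ft_force"],s["finger_gap"])
t=eyes.get_image("top")[205:340,255:435];c=eyes.get_image("scene")[180:340,185:365]
cv2.imwrite("pics/t1.png",np.vstack([cv2.resize(t,(400,300),interpolation=cv2.INTER_CUBIC)]))
a=cv2.resize(t,(400,300),interpolation=cv2.INTER_CUBIC);b=cv2.resize(c,(675,600),interpolation=cv2.INTER_CUBIC)
cv2.imwrite("pics/s1.png",b)
```

```text
False
4.6833 [ 0.4893 -0.0534  0.0672] [ 0.4891 -0.0534  0.067 ] [ 0.207  -0.7454  0.1169] 0.09274079918937149
```

View pics/s1.png

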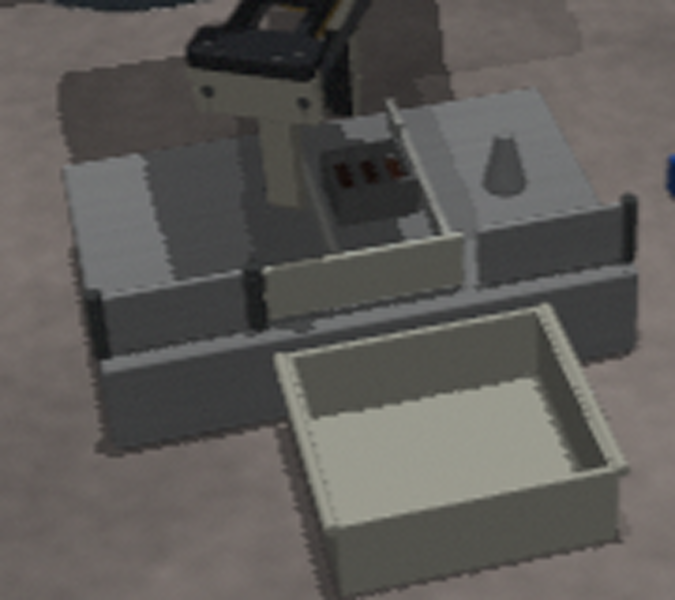

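The flap finger stands at about (285,205) in the crop, right of the right rail. The mould finger is behind the mould, and nothing was touched on the way down. Now I push part of the way under guard, then look.

Run:
```python
from h import *
print("finger px",(285/3.75+185,205/3.75+180),"expected",[proj("scene",np.append(2*tcp(-.147,.067)[:2]-tcp(-.147-LEAD/2,.067,.0275)[:2],.067))])
for x in(-.12,-.09,-.06):
    g=robot.move_straight(tcp(x,.067),.05,guard=9)
    s=robot.state();print(x,g,s["time_s"],s["ft_force"])
    if g: break
c=eyes.get_image("scene")[180:340,185:365]
cv2.imwrite("pics/s2.png",cv2.resize(c,(675,600),interpolation=cv2.INTER_CUBIC))
```

```text
finger px (261.0, 234.66666666666666) expected [array([262.9709, 246.508 ])]
-0.12 False 5.475 [ 0.6248 -0.1304  0.3167]
-0.09 False 6.225 [-3.3392 -0.7447  2.0173]
-0.06 False 6.975 [-4.5981  3.3391  4.0417]
```

View pics/s2.png

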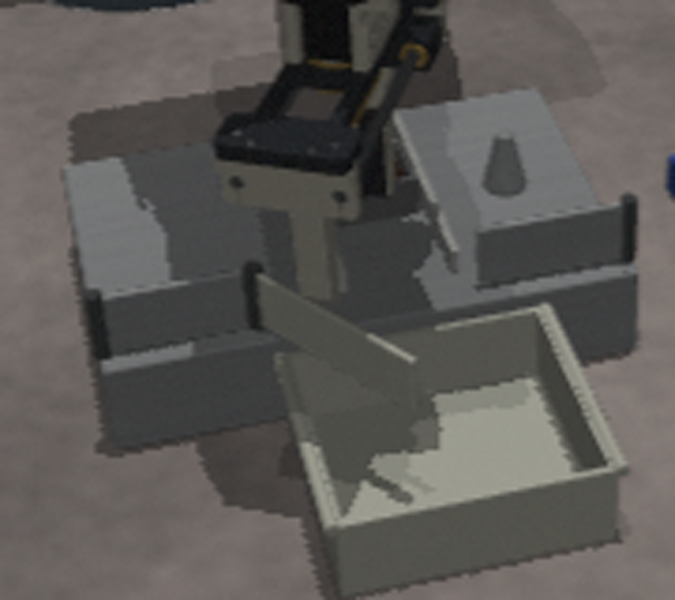

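The flap is open by about 1 rad, with its free end at crop (415,360) and the flap finger behind it. The mould is hidden here, so I check the top view.

Run:
```python
from h import *
yaw,o=st();R=Ro.from_euler('z',yaw).as_matrix()[:2,:2]
P=lambda n,x,y,z:proj(n,np.append(o+R@[x,y],z))
f=5
a=eyes.get_image("top")[190:300,270:400];a=cv2.resize(a,None,fx=f,fy=f,interpolation=cv2.INTER_CUBIC)
print("crop px: fingers",[(P("top",*q)-[270,190])*f for q in((-.06,0,.067),(-.06+LEAD,-.055,.067))],"mould front",(P("top",-.004,0,.085)-[270,190])*f)
print("s1 flap finger",(P("scene",-.147+LEAD,-.055,.067)-[185,180])*3.75)
cv2.imwrite("pics/t2.png",a)
```

```text
crop px: fingers [array([340.7691, 331.463 ]), array([508.508 , 126.7426])] mould front [364.9113 195.5043]
s1 flap finger [292.391  249.4051]
```

View pics/t2.png

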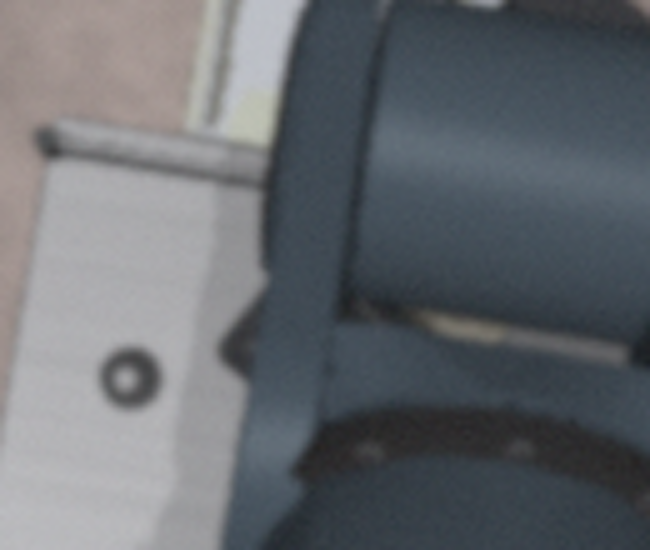

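The arm covers the channel from above, so this view doesn't help. In the scene view a brown speck at (402,160) hints that the mould may not have moved. I brighten both scene crops to find out.

Run:
```python
from h import *
yaw,o=st();R=Ro.from_euler('z',yaw).as_matrix()[:2,:2]
P=lambda n,x,y,z:proj(n,np.append(o+R@[x,y],z))
print("s2 flap finger z67,z100",[(P("scene",-.06+LEAD,-.055,z)-[185,180])*3.75 for z in(.067,.1)])
print("mould front top corners if pushed",[(P("scene",-.004,y,.085)-[185,180])*3.75 for y in(-.025,.025)])
im=[cv2.imread(f"pics/s{i}.png")[60:400,180:560] for i in(1,2)]
im=[(255*(i/255.)**.45).astype(np.uint8) for i in im]
cv2.imwrite("pics/b.png",np.hstack([cv2.resize(i,(400,358)) for i in im]))
```

```text
s2 flap finger z67,z100 [array([323.5471, 342.8168]), array([319.6231, 295.8193])]
mould front top corners if pushed [array([359.2786, 263.925 ]), array([445.8659, 248.1418])]
```

View pics/b.png

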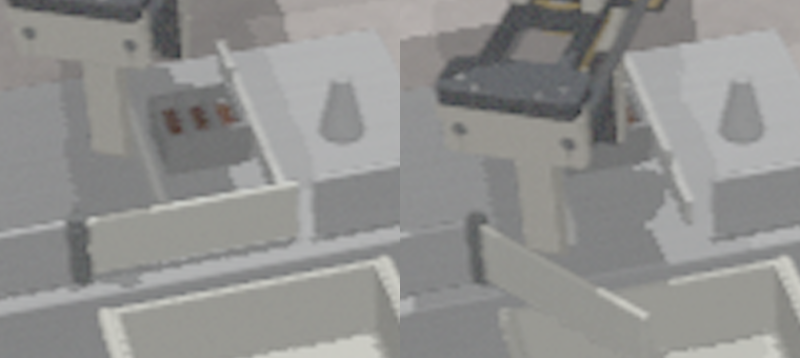

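The right image settles it. The mould is still in place, its cavity visible beside the rail, and the channel mouth is empty. The flap finger's tip appears at crop (318,298), which fits a tip height of about 0.099, not 0.067. So the open fingers end roughly 30 mm above the stated TCP, and the rear finger passed over the mould.

I'll raise slightly, draw back, and find the true tip height with a gentle guarded touch on the deck.

Run:
```python
from h import *
robot.move_straight(tcp(-.06,.073),.05)
robot.move_straight(tcp(-.147,.073),.08); robot.pause(.3)
s=robot.state();print(s["time_s"],s["ft_force"])
g=robot.move_straight(tcp(-.147,.027),.02,guard=3)
s=robot.state();print(g,s["time_s"],s["eef_pos"],s["ft_force"])
if g:
    z=s["eef_pos"][2]+.006; robot.move_straight(tcp(-.147,z),.03)
robot.pause(.2); s=robot.state();print(s["time_s"],s["eef_pos"],s["ft_force"],s["ft_torque"])
c=eyes.get_image("scene")[180:340,185:365];c=(255*(c/255.)**.5).astype(np.uint8)
cv2.imwrite("pics/s3.png",cv2.resize(c,(675,600),interpolation=cv2.INTER_CUBIC))
```

```text
8.875 [-0.3996  0.2835  0.3367]
True 10.7833 [ 0.4891 -0.0534  0.0301] [-1.777  -0.4369  6.6703]
11.35 [ 0.489  -0.0534  0.036 ] [-0.0989 -0.5372 -0.7623] [-0.0656  0.1174 -0.0132]
```

View pics/s3.png

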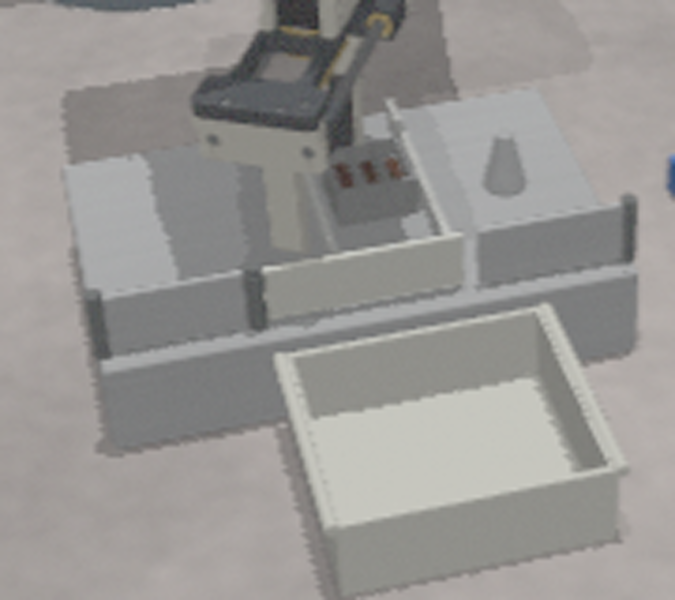

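Touchdown came at TCP z=0.030, so the tips are 30 mm above the TCP. They are now at z≈0.066, and the tip pixel (290,248) matches the predicted (292,249). The flap is shut and the mould is untouched, so I repeat the push.

Run:
```python
from h import *
for x in(-.12,-.09,-.06):
    g=robot.move_straight(tcp(x,.036),.05,guard=9)
    s=robot.state();print(x,g,s["time_s"],s["ft_force"])
    if g: break
c=eyes.get_image("scene")[180:340,185:365];c=(255*(c/255.)**.5).astype(np.uint8)
cv2.imwrite("pics/s4.png",cv2.resize(c,(675,600),interpolation=cv2.INTER_CUBIC))
```

```text
-0.12 False 12.0917 [ 0.0096 -0.6824 -0.6063]
-0.09 True 12.6833 [-4.4965  3.6306  5.089 ]
```

View pics/s4.png

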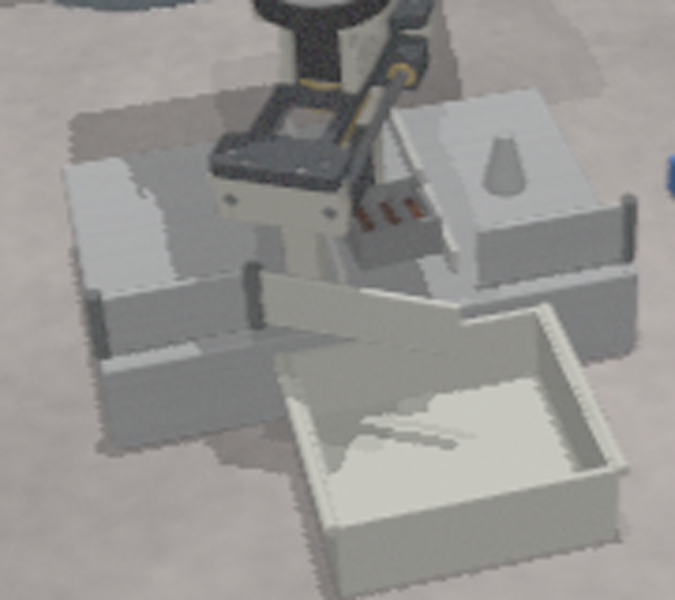

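The mould is moving straight along the channel, with its front face at (395,250), and the flap is open about 0.6 rad and well ahead of it. The 9 N guard tripped on the combined spring and push load. I continue in short guarded segments.

Run:
```python
from h import *
for x in(-.08,-.06,-.04,-.02,-.008,.002,.008):
    g=robot.move_straight(tcp(x,.036),.04,guard=10)
    s=robot.state();print(x,g,s["time_s"],s["eef_pos"]-tcp(x,.036),s["ft_force"])
    if g: break
robot.pause(.3)
print(robot.state()["ft_force"])
c=eyes.get_image("scene")[180:340,185:365];c=(255*(c/255.)**.5).astype(np.uint8)
cv2.imwrite("pics/s5.png",cv2.resize(c,(675,600),interpolation=cv2.INTER_CUBIC))
```

```text
-0.08 False 13.2083 [-0.0007  0.0006 -0.0007] [-5.5858  3.6344 -0.2498]
-0.06 False 13.8583 [ 0.0001  0.0005 -0.0005] [-2.7309  3.3695 -1.4295]
-0.04 False 14.5083 [ 0.0003  0.0002 -0.0001] [ 0.8965  3.7026 -3.8481]
-0.02 False 15.1583 [ 0.0005 -0.0001  0.0002] [ 1.0159  3.2732 -0.5772]
-0.008 False 15.6083 [ 0.0007 -0.0001  0.0001] [ 2.6026  2.8238 -0.3583]
0.002 False 16.0083 [ 0.0006 -0.0001  0.0001] [ 1.996   2.6372 -1.414 ]
0.008 False 16.3083 [ 0.0004 -0.0001  0.    ] [ 1.8556  2.5769 -0.1359]
[ 1.4531  2.3596 -0.4018]
```

View pics/s5.png

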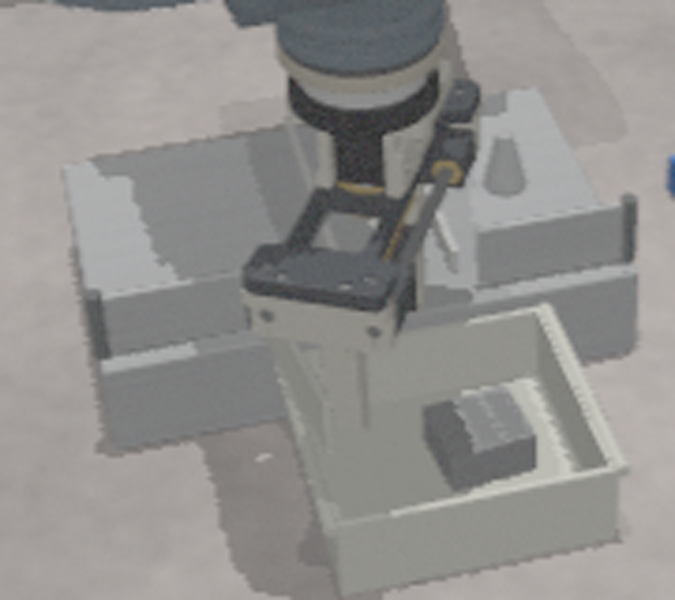

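The mould lies in the tub at (480,435), upside down. The 2.4 N side force shows the finger still holding the flap. Now I draw back along the same line, lift, move clear and check.

Run:
```python
from h import *
print(robot.move_straight(tcp(-.1,.036),.08,guard=15)); robot.move_straight(tcp(-.147,.036),.08)
print(robot.state()["ft_force"])
robot.move_straight(tcp(-.147,.22),.15)
robot.move_joints([1.051,.351,1.652,0,1.139,-.085]); robot.pause(.5)
s=robot.state();print(s["time_s"],s["ft_force"],s["eef_pos"])
a=eyes.get_image("scene");t=eyes.get_image("top")
for n,i in(("scene",a),("top",t)):
    d=cv2.absdiff(i,cv2.imread(f"pics/{n}0.png")).max(2)
    k=cv2.morphologyEx((d>35).astype(np.uint8),cv2.MORPH_OPEN,np.ones((3,3)))
    print(n,cv2.connectedComponentsWithStats(k)[2][1:].tolist())
yaw,o=st();R=Ro.from_euler('z',yaw).as_matrix()[:2,:2]
d=cv2.absdiff(t,cv2.imread("pics/top0.png")).max(2); 
a=cv2.resize(a[180:340,185:365],(400,356));t=cv2.resize(t[145:305,255:435],(400,356))
cv2.imwrite("pics/f.png",np.hstack([a,t]))
```

```text
False
[ 0.341  -0.9724 -0.4509]
22.95 [ 0.1905  0.3215 -0.8963] [0.2318 0.4986 0.1882]
scene [[271, 218, 26, 23, 448], [298, 283, 30, 28, 637]]
top [[327, 184, 23, 23, 485], [321, 265, 26, 23, 504]]
```

View pics/f.png

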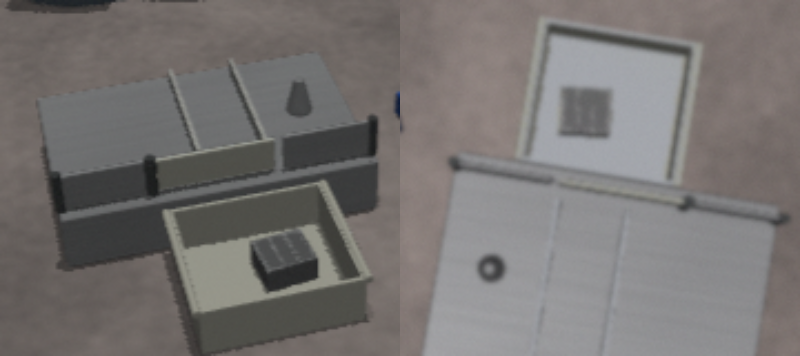

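The mould lies flat in the tub, at (585,112) in the right picture, and the flap is shut. Compared with the first pictures, only the mould's old and new places have changed.

```bash
python3 -c "
from h import *
workorder.hand_in(); print(robot.state()['time_s'])"
```

```text
the job is handed in; nothing more can be done
the job is handed in; nothing more can be done
```

The mould is in the wash tub, lying flat and upside down, and I handed the job in. It took about 23 s of the 42 s allowed; no verdict was reported. With the jaws open and turned, the leading finger held the flap open while the trailing finger pushed the mould along the channel until it dropped in.

**First try:** this one missed. The open fingers end about 30 mm above the stated TCP, so they opened the flap (about 1 rad) but passed over the mould without moving it. I drew back and found the true tip height with a light touch on the deck (about 6.7 N peak). I then repeated the push at the right height.

**Last checks:**
- **Flap:** it looks fully shut in both views, as it did at the start. I did not measure its angle.
- **Other things:** comparing the first and last pictures, only the mould's old and new places changed. The nozzle, jar and bowl show no movement.
- **Arm:** it is back at its start pose and touching nothing.
- **Forces:** a 9 N guard stopped the second push once, on the combined flap and mould load; I carried on with a 10 N guard. I have only the total force on the tool, at most about 7 N in the readings, so I could not measure each contact separately.
- **Camera heights:** heights from the two views disagreed with the stated ones, mostly by 1–6 mm on the low side.

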